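# Draw out the bulb tray and shut the seed bin

## Robot

A 6-joint arm with a two-finger parallel gripper is mounted at the origin on the work surface. World frame = base frame: x ahead of the robot, y to its left, z up, the work surface at z = 0. Lengths are in mm, angles in rad, forces in N, time in s.
With the tool pointing down it reaches from about 400 to 925 mm from the base axis. Payload 12.5 kg.
Tool frame: the origin (TCP) lies midway between the tips of the shut fingers; the grasp point (between the pads) lies 19 mm behind it; x points along the fingers, y is the direction in which the jaws open and shut, and the axes are right-handed (so a half turn about x gives the same grasp; the last joint's range is limited). The gripper opens to 95 mm and grips with 3 to 60 N. Pads are 20 mm wide; open, the fingers measure 119 mm over their backs; the gripper's body (75 mm by 180 mm) begins 59 mm behind the grasp point.
Start: joints at [1.163, 0.491, 1.559, -0, 1.092, -0.106], TCP at [185.759, 596.778, 188.861] pointing down, gripper open.
Joint ranges: [-3.1, 3.1], [-0.84, 2.19], [0.05, 2.79], [-1.13, 4.28], [0.06, 2.93], [-2.69, 2.69]. Speed limits (rad/s): [2.22, 2.22, 2.79, 3.14, 3.14, 3.14].

## Interface

Orientations are given as [roll, pitch, yaw] about the fixed x, y, z axes, in that order (R = Rz(yaw) Ry(pitch) Rx(roll)).
In Python, from cell import state, read_camera, job_done gives the robot as it stands.
- The arm moves only by the tool move_arm, never from a script. Its argument "targets" is a list of rows, each a list of 7 numbers: the shift along the world's x, y, z in m, then the turn, a rotation vector about the world's x, y, z in degrees, then the gripper's target within -1 to 1 (fully open at 1, half-way at 0, shut at -1). In form: [[dx, dy, dz, wx, wy, wz, hand], ...]. A call has 1 to 10 rows; each row is the pose to reach, as a shift and turn from the pose commanded when the call began; what a row does not reach only later rows make up. A row lasts 1/10 s, in which the tool goes at most 50 mm and 8.59 degrees, less where a joint would pass 70% of its speed; a pose out of reach is approached as far as the arm can. A call with a gripper value outside its range is refused whole. The fingers move at their own pace and stop on an object; the grip force is fixed at half the most. Time passes only in rows, so rows that repeat a pose let the fingers close. It gives the time, the measured TCP pose, the force and the opening at its end, in the units of the state.
- state(): the state, without advancing time (a new reading comes with each control period).
- read_camera(name): name is "scene" or "top" or "wrist"; returns a dict with "img" (480x640x3 uint8, blue, green, red), "mtx" (3x3 intrinsics, pixels), "cam_to_world" (4x4, takes a point from camera to world coordinates); the wrist camera has in their place "mount" (4x4, takes a point from camera to tool coordinates, whose origin is the TCP and whose axes are the tool frame's). Camera axes: x right, y up, looking along -z (the intrinsics and any distortion apply to the point x, -y, -z); pixel columns grow to the right and rows downward; lengths in mm; the calibration is good to about 2 mm. A picture is of the moment at which its call begins: read the wrist's pose just before it. There is no depth.
- job_done(): hands the job in, once; it reports no verdict.
The state is a dict: "t": time; "joints": joint angles; "qvel": joint speeds; "tau": joint torques, N m; "eef_pos": TCP position; "tcp_rot": TCP orientation; "ft_force": force on the tool from outside, world axes, zero at the start; "moment": the same for the moment, N m; "opening": opening from 0.0 (shut) to 1.0 (fully open).
Only numpy, scipy, OpenCV 4.12 (cv2) and the standard library are available. Lean on these libraries where they do the work, as an engineer would, in place of code of your own. Each camera call takes 0.05 s, during which the arm holds its last target.

## Task

Get the seed bin ready for planting: hook a fingertip behind the tray's yellow lip and draw the tray out along its rails all the way to its stop, then push the bin's standing flap over from its outer side until it lies fully shut. Use fingertips only: do not pinch the lip or the flap, keep off the front of the lip and the flap's white underside, and leave everything else on the table where it is.

Things in the scene. Friction and masses are not known exactly. Their poses are not given: they have to be found in the camera images.
- bin: Grey plastic seed bin fixed to the table, 160 mm front to back (its x), 150 mm wide (its y), 85 mm high. Origin at the centre of its underside; its -x is the front, roughly towards the robot; z up. Its front wall is at x = -80 mm. Two aluminium rails (y = +-45 mm, 27 mm high) run from under it out to x = -200 mm.
- tray (a joint): Pale tray that slides out of the bin's front on the rails along the bin's -x. Value in m: 0 = pushed home, 0.09 = fully out at its stop. Stays where it is left; drags with about 1.5 N.
- lip (a point): Middle of the top edge of the tray's yellow lip, on its inner side (towards the bin), 66 mm above the table; moves with the tray; axes as the bin's. The lip is an upright plate across the tray's front end, 116 mm wide (along y), 8 mm thick in all, rising 34 mm above the tray's floor.
- trough (a point): Centre of the floor of the open pull trough behind the lip, 32 mm above the table; moves with the tray; axes as the bin's. The trough is 47 mm long (x, from lip to a partition 55 mm above the table) and 110 mm wide. With the tray home the partition is in line with the bin's front wall.
- flap (a joint): Grey flap of the bin's top, hinged along the bin's +y side. Value in rad: 0 = shut, lying flat on the bin; about 1.57 = standing upright. Stiff hinge: stays where it is left; about 0.08 N m turns it.
- flap_hinge (a point): Middle of the flap's hinge line, fixed on the bin at its x = 14 mm, y = 70 mm, 85 mm above the table; axes as the bin's. The hinge line runs along the bin's x; when shut the flap reaches from here 136 mm towards the bin's -y.
- flap_edge (a point): Middle of the flap's free edge, outer side (on top when shut). The flap is 116 mm wide (along the bin's x), 136 mm from hinge to free edge, 6 mm thick. Its outer face looks to the bin's +y while it stands open, up when shut (then 91 mm above the table). Axes: z out of the outer face, -y from hinge to free edge.
- flap_liner (a point): Centre of the white lining on the inner side (underside) of the flap, 104 x 112 mm. Axes as point flap_edge. A finger presses it only if the flap is pinched or pushed from inside.
- lip_front (a point): Centre of the grey facing on the outer side of the yellow lip, 108 x 26 mm: the frontmost face of the tray (8 mm in front of point lip). A finger presses it only if the lip is pinched or pushed from the front. Moves with the tray; axes as the bin's.
- planter: Bystander: turquoise ceramic succulent planter, round, 80 mm across, 65 mm high (plant to 100 mm), loose; origin on the table under its middle.
- jar: Bystander: glass jar with a clip-on lid, 72 mm across, 104 mm high, loose; origin on the table under its middle.
- dibber: Bystander: wooden dibber lying flat, 210 mm long with a 94 mm crossbar handle, 24 mm thick, loose; origin on the table under its middle, long axis x.
- trowel: Bystander: small steel trowel lying flat, about 260 mm long, 60 mm wide, 26 mm thick, loose; origin on the table under its middle, long axis x.
- pot: Bystander: empty terracotta pot, 90 mm across, 80 mm high, loose; origin on the table under its middle.
- sprayer: Bystander: white spray bottle with a green head, 72 mm across, 183 mm high, loose; origin on the table under its middle.

How it is judged:
By the outcome, as a careful person would: the job done as asked, in the order asked, and still so for the second after the job is handed in, with the robot touching nothing.
It also fails if it takes over 48 s, if anything falls off the work surface, if the arm or the gripper's body presses on something with over 40 N, if the wrist force passes 120 N, or if a joint passes its speed limit or range.

## Working session

There is one attempt and no reset: what is moved stays moved. The work goes in short steps, Python scripts to look and compute and a tool call to move; the robot and the scene stay as the last step left them, time stands still between calls to the robot, and variables do not carry over. Pictures are saved under pics/ and viewed, and the job is handed in when it is done.

Besides the shell and the picture viewer there is one more tool, called after ">>>" as name(argument=value, ...) on one line, values as JSON. move_arm: Moves the arm, as the interface text tells. Its arguments: {"type":"object","properties":{"targets":{"type":"array"}},"required":["targets"]}

```bash
mkdir -p pics; ls; python3 - <<'E'
from cell import state, read_camera
import cv2
print(state())
for n in("scene","top","wrist"):
    c=read_camera(n);cv2.imwrite(f"pics/{n}0.png",c["img"])
    print(n,{k:v for k,v in c.items() if k!="img"})
E
```

```text
pics
{'t': 0.0, 'joints': array([ 1.16340722e+00,  4.91582256e-01,  1.55946041e+00,  6.76269951e-06,
        1.09173748e+00, -1.05638549e-01]), 'qvel': array([ 0.00010922,  0.00058787, -0.00051416, -0.00063437,  0.00150707,
       -0.00105107]), 'tau': array([-8.67459203e-04, -6.12642574e+01, -2.58163422e+01,  6.92578219e-02,
        4.83128708e-02, -1.48423205e-04]), 'eef_pos': array([185.62932055, 596.49388139, 188.24390678]), 'tcp_rot': array([-1.68148558,  1.56960882, -1.98323926]), 'ft_force': array([-0.57298183, -0.44148023,  0.06578318]), 'moment': array([-0.02725445,  0.03235863,  0.02188855]), 'opening': 1.0031455286384916}
scene {'mtx': array([[457.82185507,   0.        , 319.63918406],
       [  0.        , 457.82185507, 233.11964005],
       [  0.        ,   0.        ,   1.        ]]), 'cam_to_world': array([[ 4.55618730e-01, -5.76723785e-01,  6.78086461e-01,
         1.25959825e+03],
       [ 8.89991409e-01,  2.79652966e-01, -3.60152064e-01,
        -3.64674747e+02],
       [ 1.80793714e-02,  7.67583151e-01,  6.40694344e-01,
         7.63660707e+02],
       [ 0.00000000
[... 412 characters left out ...]
97e-01],
       [-2.06416053e-02,  1.84442230e-01,  9.82626576e-01,
         1.06042922e+03],
       [ 0.00000000e+00,  0.00000000e+00,  0.00000000e+00,
         1.00000000e+00]])}
wrist {'mtx': array([[360.17725087,   0.        , 316.18538849],
       [  0.        , 360.17725087, 234.7413434 ],
       [  0.        ,   0.        ,   1.        ]]), 'mount': array([[ 3.45167210e-05,  2.88043533e-01, -9.57617315e-01,
        -1.94750929e+02],
       [ 9.99999626e-01,  8.17349518e-04,  2.81896481e-04,
        -6.91155146e-01],
       [ 8.63906509e-04, -9.57616967e-01, -2.88043397e-01,
        -8.18417439e+01],
       [ 0.00000000e+00,  0.00000000e+00,  0.00000000e+00,
         1.00000000e+00]])}
```

View pics/scene0.png

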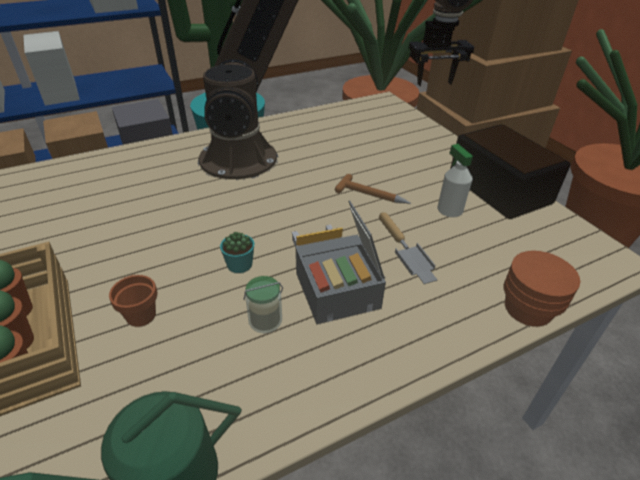

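View pics/top0.png

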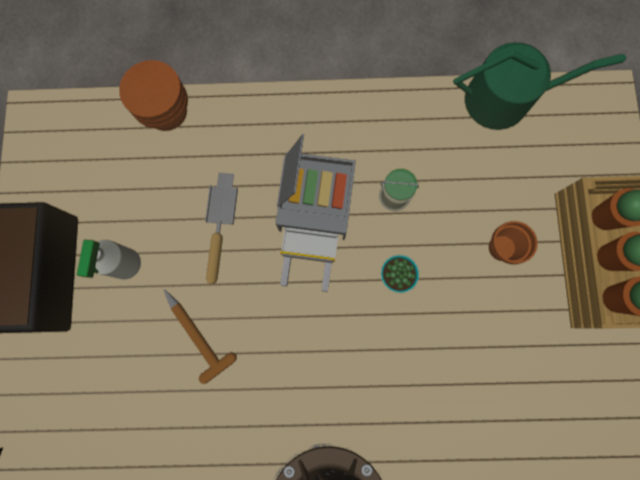

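View pics/wrist0.png

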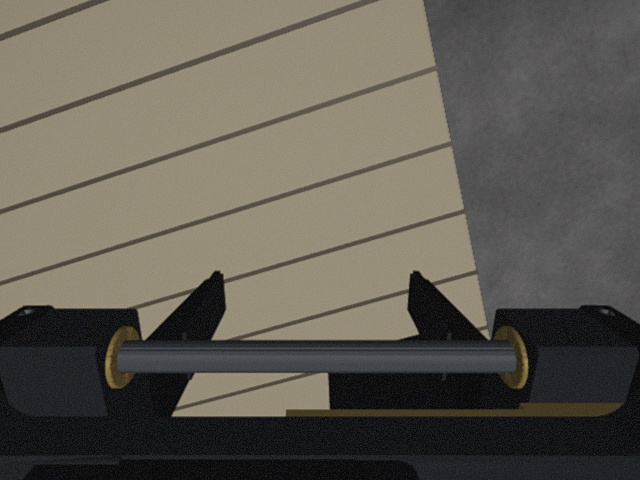

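The top view shows the bin around (315,195), its yellow lip at about (310,255), the flap standing at about (292,170), and the rails ending near (286,284) and (327,289). Next I'll enlarge it.

```bash
python3 - <<'E'
import cv2
a=cv2.imread("pics/top0.png")[125:300,240:440]
cv2.imwrite("pics/topc.png",cv2.resize(a,None,fx=4,fy=3.4 and 4,interpolation=cv2.INTER_CUBIC)[:600])
a=cv2.imread("pics/top0.png")[215:295,260:360]
cv2.imwrite("pics/topd.png",cv2.resize(a,None,fx=7,fy=7,interpolation=cv2.INTER_CUBIC))
a=cv2.imread("pics/scene0.png")[195:325,280:400]
cv2.imwrite("pics/scc.png",cv2.resize(a,None,fx=4.5,fy=4.5,interpolation=cv2.INTER_CUBIC))
E
```

```text
(no output)
```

View pics/topc.png

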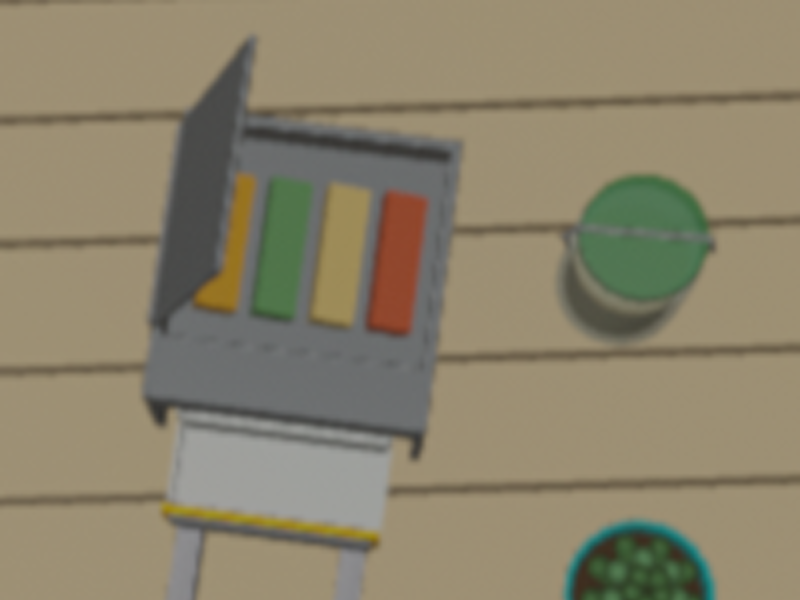

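View pics/topd.png

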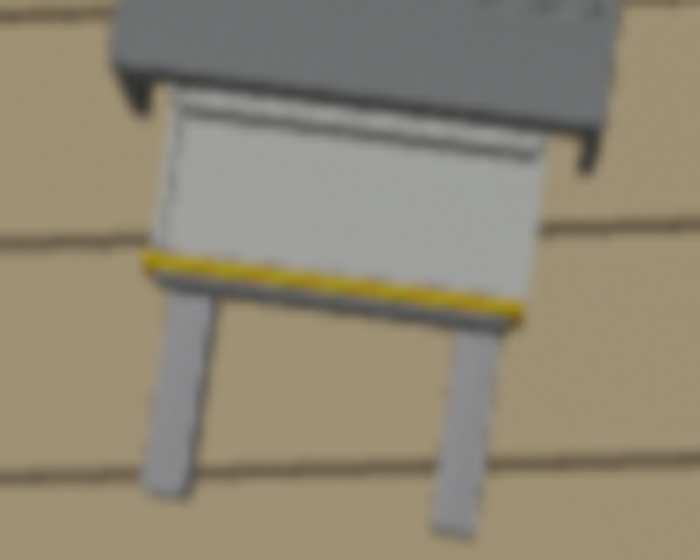

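View pics/scc.png

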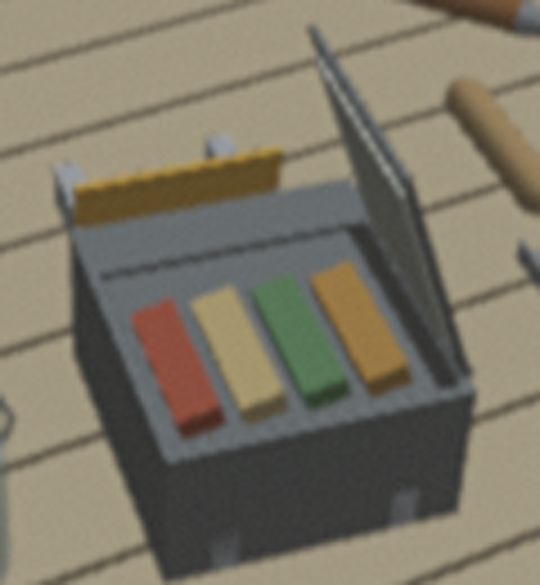

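```bash
cat > h.py <<'E'
import numpy as np, cv2
from scipy.optimize import least_squares
from cell import state, read_camera
def proj(c,P):
    P=np.atleast_2d(P).astype(float)
    T=np.linalg.inv(c["cam_to_world"]); q=P@T[:3,:3].T+T[:3,3]
    q=q*[1,-1,-1]; uv=q@c["mtx"].T
    return uv[:,:2]/uv[:,2:]
def ray(c,uv,z):
    d=np.linalg.inv(c["mtx"])@[uv[0],uv[1],1]; d=c["cam_to_world"][:3,:3]@(d*[1,-1,-1]); o=c["cam_to_world"][:3,3]
    return o+d*(z-o[2])/d[2]
def b2w(p,P):
    a=p[2];R=np.array([[np.cos(a),-np.sin(a),0],[np.sin(a),np.cos(a),0],[0,0,1]])
    return np.atleast_2d(P)@R.T+[p[0],p[1],0]
E
cat > fit.py <<'E'
from h import *
ct=read_camera("top");cs=read_camera("scene")
T=lambda u,v:(240+u/4,125+v/4); D=lambda u,v:(260+u/7,215+v/7); S=lambda u,v:(280+u/4.5,195+v/4.5)
def pts(p):
    d,f=p[3],p[4]
    fl=lambda x,out,s=0:[x, 70-136*np.cos(f)+out*np.sin(f), 85+136*np.sin(f)+out*np.cos(f)]
    top=[([80,-75,85],T(461,143)),([-80,-75,85],T(423,433)),([-80,75,85],T(145,398)),
     ([-127-d,58,66],D(145,254)),([-127-d,-58,66],D(522,304)),
     ([-200,45,27],D(166,494)),([-200,-45,27],D(453,534)),
     (fl(72,3),T(252,38)),(fl(-44,3),T(220,270))]
    sc=[([80,-75,85],S(170,462)),([80,75,85],S(472,385)),([-80,-75,85],S(72,235)),
     ([-127-d,-58,66],S(77,190)),([-127-d,58,66],S(282,152)),
     (fl(-44,3),S(312,28)),(fl(72,3),S(408,190))]
    return top,sc
def res(p):
    a,b=pts(p)
    return np.r_[(proj(ct,b2w(p,[x[0] for x in a]))-[x[1] for x in a]).ravel(),(proj(cs,b2w(p,[x[0] for x in b]))-[x[1] for x in b]).ravel()]
r=least_squares(res,[560,0,0,0,1.5],x_scale=[10,10,.1,10,.1],loss="soft_l1")
print(r.x); print(res(r.x).reshape(-1,2).round(1))
E
python3 fit.py
```

```text
[ 6.47973335e+02  9.60261885e+00 -1.56692289e-01  4.88864340e+00
  1.25276109e+00]
[[ 0.2 -0.8]
 [ 0.8 -0.2]
 [-1.2 -0.4]
 [-0.4 -0.4]
 [ 0.6 -0.5]
 [-0.3 -0.2]
 [ 0.1 -0.4]
 [ 0.5 -0.8]
 [-0.   0.6]
 [-0.3 -0.7]
 [ 1.8  0.3]
 [-0.5 -1.4]
 [-0.5 -0.7]
 [ 0.1 -1.3]
 [-0.7 -1.7]
 [ 0.2 -2.9]]
```

```bash
python3 - <<'E'
from h import *
from scipy.spatial.transform import Rotation as R
s=state();M=R.from_euler('xyz',s["tcp_rot"]).as_matrix();print(M.round(3), s["t"])
p=[648,9.6,-.157]
print("bin axes",np.cos(p[2]),np.sin(p[2]))
y=M[:,1];print("jaw az",np.degrees(np.arctan2(y[1],y[0])))
for n,P in dict(lip=[-132,0,66],trough=[-132+23,0,32],lipout=[-217,0,66],hinge=[14,70,85]).items(): print(n,b2w(p,P).round(1))
ct=read_camera("top")
for n,uv,z in (("planter",(400,273),65),("jar",(400,186),104),("trowel",(222,204),10),("trowelhandle",(212,280),15),("dibtip",(166,291),12)): print(n,ray(ct,uv,z).round(0))
E
```

```text
[[-0.     0.297  0.955]
 [-0.     0.955 -0.297]
 [-1.    -0.001 -0.   ]] 0.25
bin axes 0.9877007947590948 -0.1563558122752478
jaw az 72.70679806491874
lip [[517.6  30.2  66. ]]
trough [[540.3  26.6  32. ]]
lipout [[433.7  43.5  66. ]]
hinge [[672.8  76.6  85. ]]
planter [ 473. -161.   65.]
jar [ 649. -165.  104.]
trowel [647. 224.  10.]
trowelhandle [475. 243.  15.]
dibtip [453. 345.  12.]
```

>>> move_arm(targets=[[0.02,-0.036,0.01,0,0,0.8,-1],[0.05,-0.09,0.02,0,0,2,-1],[0.08,-0.145,0.03,0,0,3,-1],[0.11,-0.2,0.03,0,0,4,-1],[0.14,-0.25,0.03,0,0,5,-1],[0.17,-0.305,0.03,0,0,6,-1],[0.2,-0.36,0.03,0,0,7,-1],[0.23,-0.41,0.03,0,0,8,-1],[0.26,-0.46,0.03,0,0,8.3,-1],[0.28,-0.5,0.03,0,0,8.3,-1]])

```text
t: 1.3
eef_pos: [426.1, 167.7, 219.1]
tcp_rot: [0.546, 1.57, 0.39]
ft_force: [0.8, 1.0, -0.5]
opening: 0.217
```

>>> move_arm(targets=[[0.02,-0.035,0,0,0,0,-1],[0.034,-0.064,-0.01,0,0,0,-1],[0.034,-0.064,-0.02,0,0,0,-1],[0.034,-0.064,-0.03,0,0,0,-1],[0.034,-0.064,-0.03,0,0,0,-1]])

```text
t: 1.8
eef_pos: [458.3, 106.1, 187.6]
tcp_rot: [-2.992, 1.568, 3.134]
ft_force: [0.1, -0.2, -0.7]
opening: 0.004
```

```bash
python3 - <<'E'
from h import *
from scipy.spatial.transform import Rotation as R
s=state();print(s["t"],s["eef_pos"],s["tcp_rot"],s["opening"],s["ft_force"])
c=read_camera("wrist");cv2.imwrite("pics/w1.png",c["img"])
# predicted lip inner edge ends in image
M=R.from_euler('xyz',s["tcp_rot"]).as_matrix()
W=np.eye(4);W[:3,:3]=M;W[:3,3]=s["eef_pos"]
c["cam_to_world"]=W@c["mount"]
p=[648,9.6,-.157]
print(proj(c,b2w(p,[[-132,58,66],[-132,-58,66],[-80,75,85],[-80,-75,85],[-200,45,27],[-200,-45,27]])).round(0))
E
```

```text
1.8 [458.30984972 106.12904573 187.58907148] [-2.99229172  1.56838732  3.13447451] 0.004446648819010024 [ 0.10716116 -0.16745827 -0.71358572]
[[309. 292.]
 [189. 292.]
 [327. 351.]
 [169. 351.]
 [297. 214.]
 [208. 214.]]
```

View pics/w1.png

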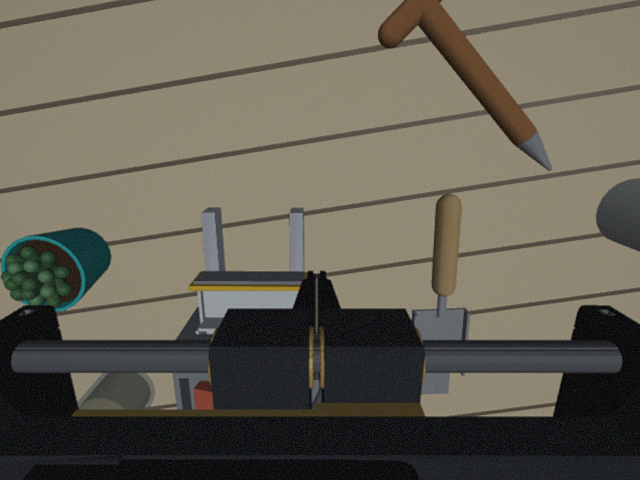

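The wrist view shows the yellow lip at rows 286–291, columns 190–306, and the rail ends at (212,210) and (297,210). My bin fit predicts these within a few pixels, so I'll move above the trough.

>>> move_arm(targets=[[0.02,-0.02,0,0,0,0,-1],[0.04,-0.04,0,0,0,0,-1],[0.06,-0.06,-0.01,0,0,0,-1],[0.081,-0.079,-0.02,0,0,0,-1],[0.081,-0.079,-0.05,0,0,0,-1],[0.081,-0.079,-0.08,0,0,0,-1],[0.081,-0.079,-0.1,0,0,0,-1],[0.081,-0.079,-0.1,0,0,0,-1]])

```text
t: 2.65
eef_pos: [539.1, 27.6, 87.1]
tcp_rot: [-3.089, 1.567, 3.038]
ft_force: [0.5, 0.2, -0.0]
opening: 0.008
```

```bash
python3 - <<'E'
from h import *
s=state();print(s["t"],s["eef_pos"],s["tcp_rot"],s["joints"],s["ft_force"])
for n in ("scene","top","wrist"):
    c=read_camera(n);cv2.imwrite(f"pics/{n}2.png",c["img"])
a=cv2.imread("pics/scene2.png")[150:330,230:430];a=cv2.resize(a,None,fx=3,fy=3)
cv2.imwrite("pics/s2c.png",a)
E
```

```text
2.65 [539.14463789  27.64616769  87.05603548] [-3.08945904  1.56697818  3.03825561] [-7.12106593e-02  5.03262636e-01  1.87210232e+00  1.76167224e-04
  7.70043882e-01 -1.48666302e+00] [ 0.5271753   0.16316169 -0.00788798]
```

View pics/s2c.png

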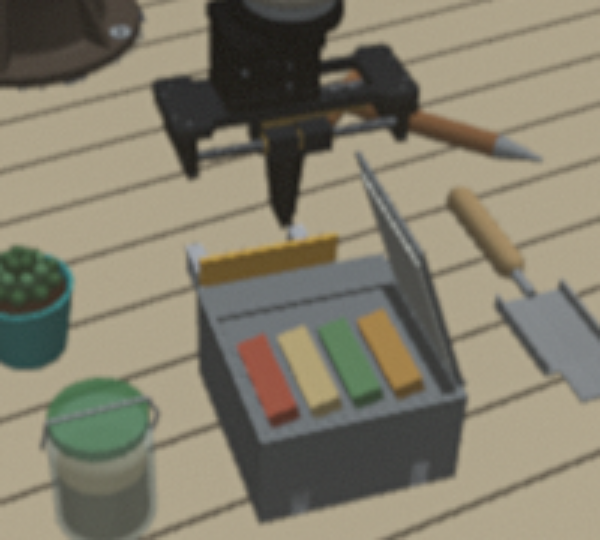

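View pics/wrist2.png

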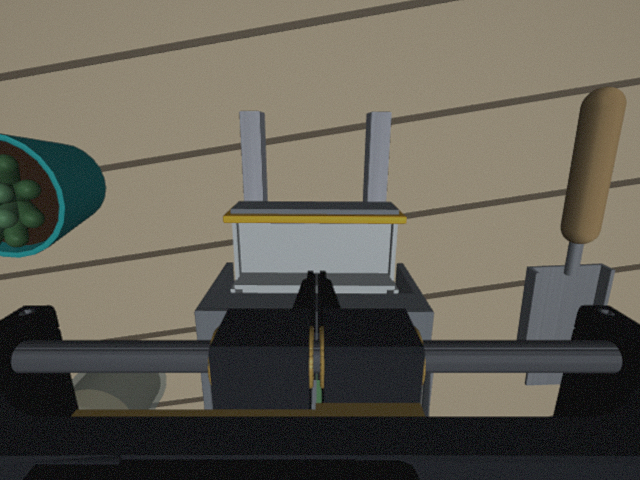

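```bash
python3 - <<'E'
from h import *
from scipy.spatial.transform import Rotation as R
s=state();c=read_camera("wrist")
W=np.eye(4);W[:3,:3]=R.from_euler('xyz',s["tcp_rot"]).as_matrix();W[:3,3]=s["eef_pos"]
c["cam_to_world"]=W@c["mount"]
p=np.array([648,9.6,-.157])
def w2b(P):
    return b2w([0,0,-p[2]],np.atleast_2d(P)-[p[0],p[1],0]).round(1)
print("tcp px",proj(c,s["eef_pos"]),w2b(s["eef_pos"]))
print("tcp dropped",proj(c,[*s["eef_pos"][:2],42]))
for uv,z in (((315,222),66),((315,203),66),((270,275),55),((270,289),55),((225,219),66),((405,219),66)): print(uv,w2b(ray(c,uv,z)))
a=c["img"][190:300,210:420];cv2.imwrite("pics/w3.png",cv2.resize(a,None,fx=3.8,fy=3.8,interpolation=cv2.INTER_CUBIC))
E
```

```text
tcp px [[317.47542593 273.09581264]] [[-108.5    0.6   90. ]]
tcp dropped [[317.21280912 246.6576861 ]]
(315, 222) [[-133.    -0.9   66. ]]
(315, 203) [[-145.1   -0.9   66. ]]
(270, 275) [[-92.3 -31.9  55. ]]
(270, 289) [[-81.7 -32.3  55. ]]
(225, 219) [[-134.9  -57.2   66. ]]
(405, 219) [[-134.9   55.5   66. ]]
```

View pics/w3.png

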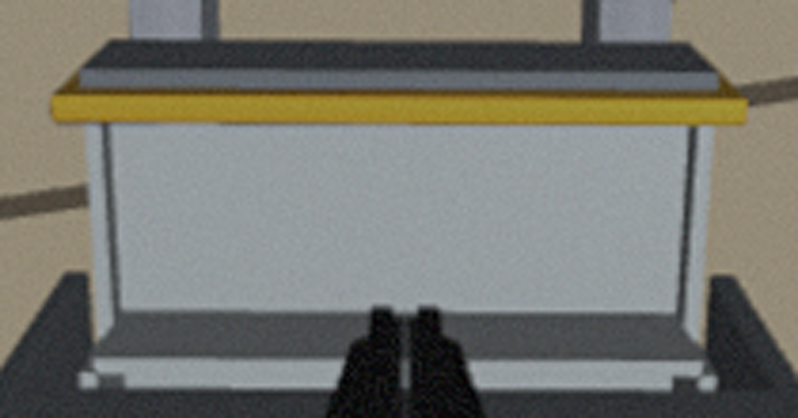

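The crop shows the inner top edge of the lip at row 222 (bin x ≈ -133) and the trough's partition foot at row 272. The shut fingertips are over the middle of the trough (TCP bin x -108.5), so I'll go down.

>>> move_arm(targets=[[0,0,-0.012,0,0,0,-1],[0,0,-0.025,0,0,0,-1],[0,0,-0.037,0,0,0,-1],[0,0,-0.043,0,0,0,-1],[0,0,-0.043,0,0,0,-1]])

```text
t: 3.35
eef_pos: [539.8, 26.5, 44.5]
tcp_rot: [-3.095, 1.569, 3.031]
ft_force: [0.9, -0.5, -0.2]
opening: 0.003
```

>>> move_arm(targets=[[-0.006,0.001,0,0,0,0,-1],[-0.012,0.002,0,0,0,0,-1],[-0.018,0.003,0,0,0,0,-1],[-0.024,0.004,0,0,0,0,-1],[-0.03,0.005,0,0,0,0,-1],[-0.035,0.0055,0,0,0,0,-1],[-0.04,0.006,0,0,0,0,-1]])

```text
t: 4.05
eef_pos: [499.9, 32.6, 45.9]
tcp_rot: [0.564, 1.571, 0.407]
ft_force: [0.1, -0.0, -0.0]
opening: 0.004
```

```bash
python3 - <<'E'
from h import *
s=state();print(s["t"],s["eef_pos"],s["ft_force"])
c=read_camera("wrist");cv2.imwrite("pics/w4.png",c["img"][80:400,100:540])
c=read_camera("scene");cv2.imwrite("pics/s4.png",cv2.resize(c["img"][150:330,230:430],None,fx=3,fy=3))
E
```

```text
4.05 [499.92080577  32.60818472  45.89559167] [ 0.13638085 -0.03281147 -0.03195404]
```

View pics/w4.png

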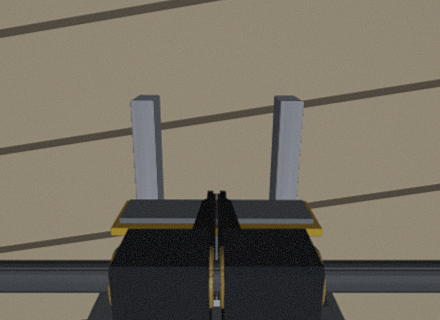

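View pics/s4.png

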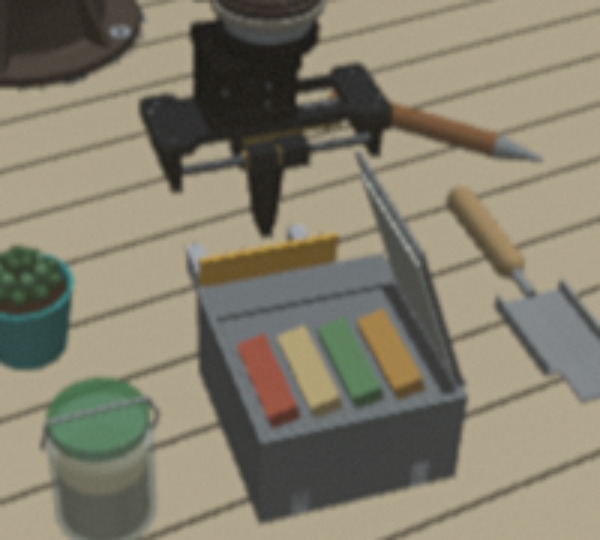

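```bash
python3 - <<'E'
from h import *
s=state();c=read_camera("scene");p=[648,9.6,-.157]
f=lambda P:((proj(c,P)-[230,150])*3).round(0)
print("tcp",f(s["eef_pos"]), s["eef_pos"])
for x in (-133,-160): print(x,f(b2w(p,[[x,-58,66],[x,58,66],[x,0,66],[x,0,32]])))
print(f([539.1,27.6,87.1]),f([539.8,26.5,44.5]))
t=read_camera("top");cv2.imwrite("pics/t5.png",cv2.resize(t["img"][125:325,230:430],None,fx=3,fy=3))
print(((proj(t,s["eef_pos"])-[230,125])*3))
E
```

```text
tcp [[262. 251.]] [499.7376776   32.61560902  45.8454365 ]
-133 [[199. 259.]
 [338. 232.]
 [270. 245.]
 [269. 277.]]
-160 [[190. 238.]
 [326. 212.]
 [259. 225.]
 [259. 257.]]
[[280. 242.]] [[278. 284.]]
[[231.13968952 417.45405334]]
```

View pics/t5.png

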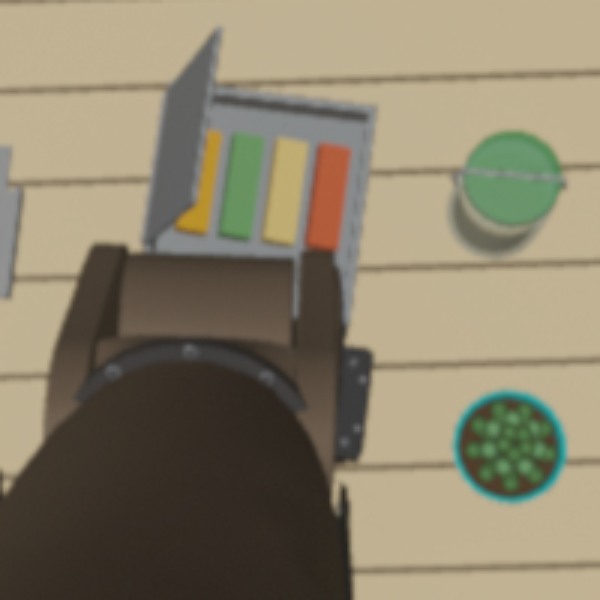

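```bash
python3 - <<'E'
from h import *
from scipy.spatial.transform import Rotation as R
s=state();c=read_camera("scene");p=np.array([648,9.6,-.157])
print(s["t"],s["eef_pos"],s["tcp_rot"],s["ft_force"])
a=cv2.imread("pics/scene2.png")[200:260,285:365]; b=c["img"][200:260,285:365]
cv2.imwrite("pics/cmp.png",cv2.resize(np.vstack([a,b]),None,fx=5,fy=5,interpolation=cv2.INTER_NEAREST))
c=read_camera("wrist");cv2.imwrite("pics/w6.png",cv2.resize(c["img"][250:360,200:440],None,fx=3.3,fy=3.3))
W=np.eye(4);W[:3,:3]=R.from_euler('xyz',s["tcp_rot"]).as_matrix();W[:3,3]=s["eef_pos"]
c["cam_to_world"]=W@c["mount"]
w2b=lambda P:b2w([0,0,-p[2]],np.atleast_2d(P)-[p[0],p[1],0]).round(1)
for uv in ((230,312),(230,306),(408,312),(230,282)): print(uv,w2b(ray(c,uv,66)))
print(w2b(ray(c,(250,177),27)))
print(w2b(s["eef_pos"]))
E
```

```text
4.25 [500.48905383  32.51899754  45.86459806] [0.38989772 1.57047435 0.23291892] [-0.33609827 -0.74292447  0.15670225]
(230, 312) [[-135.1  -47.8   66. ]]
(230, 306) [[-138.7  -47.6   66. ]]
(408, 312) [[-135.    48.5   66. ]]
(230, 282) [[-152.7  -46.6   66. ]]
[[-202.6  -40.2   27. ]]
[[-149.3   -0.4   45.9]]
```

View pics/cmp.png

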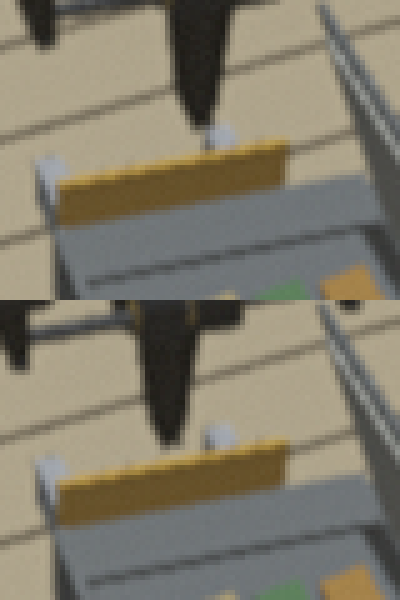

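View pics/w6.png

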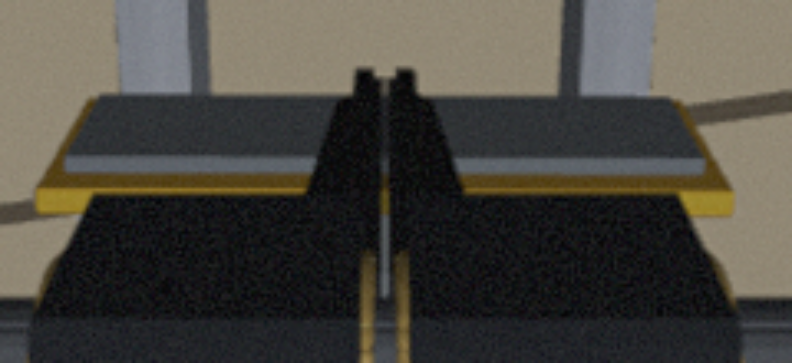

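```bash
python3 - <<'E'
from h import *
from scipy.spatial.transform import Rotation as R
c=read_camera("scene")
a=cv2.imread("pics/scene0.png")[30:100,400:490]
cv2.imwrite("pics/s0c.png",cv2.resize(a,None,fx=7,fy=7,interpolation=cv2.INTER_NEAREST))
M=R.from_euler('xyz',[-1.68148558,  1.56960882, -1.98323926]).as_matrix();t=np.array([185.6,596.5,188.2])
for h in (0,-10,-20):
  print(h,((proj(c,[t+M@[h,sy*(47.5+d),sz*10] for sy in(-1,1) for d in (0,12) for sz in (-1,1)])-[400,30])*7).round(0).tolist())
E
```

```text
0 [[119.0, 427.0], [134.0, 445.0], [94.0, 428.0], [108.0, 446.0], [319.0, 416.0], [336.0, 434.0], [344.0, 415.0], [361.0, 433.0]]
-10 [[123.0, 405.0], [138.0, 423.0], [97.0, 407.0], [112.0, 424.0], [323.0, 395.0], [340.0, 412.0], [348.0, 394.0], [365.0, 411.0]]
-20 [[126.0, 383.0], [141.0, 401.0], [101.0, 385.0], [115.0, 402.0], [327.0, 373.0], [344.0, 391.0], [353.0, 372.0], [370.0, 389.0]]
```

View pics/s0c.png

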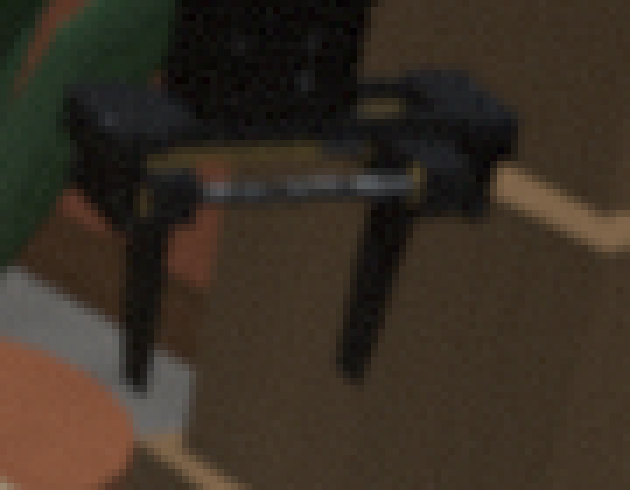

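The fingertips end about 20 mm short of the reported TCP. All three views agree on this: the tips' bottom edge matches h≈-20 in the scene picture, and at reported z=46 they passed above the lip without force and without moving the tray. I'll go up, back over the trough, and down 20 mm deeper.

>>> move_arm(targets=[[0,0,0.01,0,0,0,-1],[0,0,0.025,0,0,0,-1],[0.015,-0.002,0.03,0,0,0,-1],[0.03,-0.004,0.03,0,0,0,-1],[0.038,-0.006,0.03,0,0,0,-1],[0.038,-0.006,0.02,0,0,0,-1],[0.038,-0.006,0.01,0,0,0,-1],[0.038,-0.006,0.002,0,0,0,-1],[0.038,-0.006,0.002,0,0,0,-1]])

```text
t: 5.3
eef_pos: [537.1, 26.7, 46.2]
tcp_rot: [-3.086, 1.568, 3.041]
ft_force: [-0.7, 0.3, 0.5]
opening: 0.003
```

>>> move_arm(targets=[[0,0,-0.006,0,0,0,-1],[0,0,-0.012,0,0,0,-1],[0,0,-0.018,0,0,0,-1],[0,0,-0.02,0,0,0,-1],[0,0,-0.02,0,0,0,-1]])

```text
t: 5.8
eef_pos: [538.2, 26.5, 27.4]
tcp_rot: [3.09, 1.57, 2.933]
ft_force: [0.1, 0.5, 0.2]
opening: 0.004
```

```bash
python3 - <<'E'
from h import *
s=state();print(s["t"],s["eef_pos"],s["ft_force"])
c=read_camera("wrist");a=cv2.resize(c["img"][170:350,200:440],None,fx=2.5,fy=2.5)
c=read_camera("scene");b=cv2.resize(c["img"][185:285,270:390],None,fx=5,fy=5)
cv2.imwrite("pics/w7.png",a);cv2.imwrite("pics/s7.png",b)
E
```

```text
5.8 [538.16243259  26.54614066  27.43184363] [0.13470713 0.54585153 0.23141325]
```

View pics/w7.png

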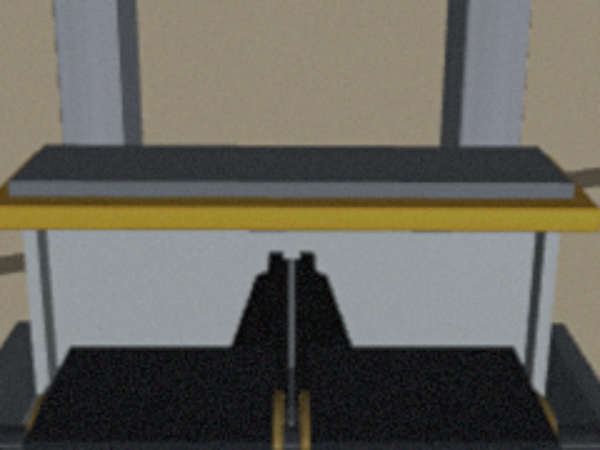

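View pics/s7.png

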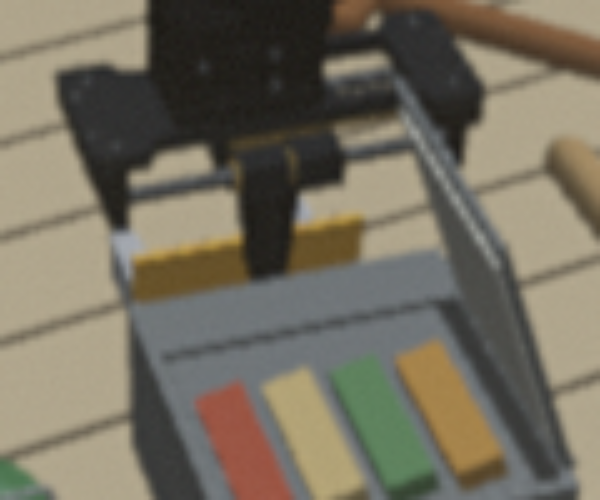

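The scene view now shows the finger in front of the yellow inner face, with its tip at (268,277), below the lip's top. It is hooked behind the lip, so I'll draw.

>>> move_arm(targets=[[-0.006,0.001,0,0,0,0,-1],[-0.012,0.002,0,0,0,0,-1],[-0.018,0.003,0,0,0,0,-1],[-0.024,0.004,0,0,0,0,-1],[-0.03,0.005,0,0,0,0,-1],[-0.036,0.006,0,0,0,0,-1],[-0.04,0.006,0,0,0,0,-1]])

```text
t: 6.6
eef_pos: [497.8, 32.8, 27.9]
tcp_rot: [1.17, 1.57, 1.013]
ft_force: [1.4, 1.1, -0.6]
opening: 0.004
```

```bash
python3 - <<'E'
from h import *
s=state();print(s["t"],s["eef_pos"],s["ft_force"])
c=read_camera("scene");b=cv2.resize(c["img"][165:285,270:390],None,fx=4,fy=4)
cv2.imwrite("pics/s8.png",b)
E
```

```text
6.6 [497.82680001  32.76333676  27.88466644] [ 1.4036358   1.09652653 -0.55670589]
```

View pics/s8.png

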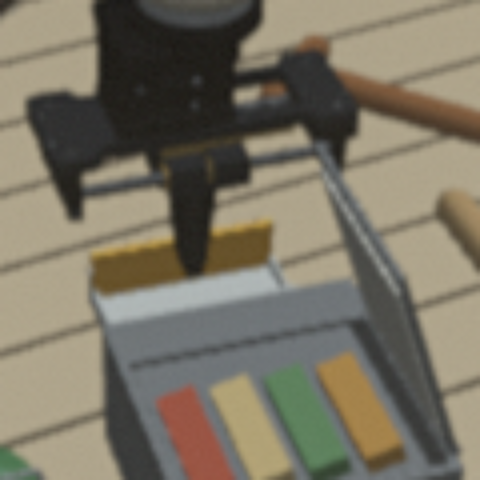

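The tray is coming out: its pale floor is now visible at (190,295) and the drag is about 1.5 N. I'll keep drawing until the force rises.

>>> move_arm(targets=[[-0.006,0.001,0,0,0,0,-1],[-0.012,0.002,0,0,0,0,-1],[-0.018,0.003,0,0,0,0,-1],[-0.024,0.004,0,0,0,0,-1],[-0.03,0.005,0,0,0,0,-1],[-0.036,0.006,0,0,0,0,-1],[-0.042,0.0065,0,0,0,0,-1],[-0.046,0.007,0,0,0,0,-1],[-0.05,0.008,0,0,0,0,-1]])

```text
t: 7.55
eef_pos: [448.0, 40.5, 27.8]
tcp_rot: [3.009, 1.571, 2.852]
ft_force: [1.4, -2.2, -0.6]
opening: 0.002
```

>>> move_arm(targets=[[-0.003,0.0005,0,0,0,0,-1],[-0.006,0.001,0,0,0,0,-1]])

```text
t: 7.75
eef_pos: [443.5, 41.4, 27.9]
tcp_rot: [0.081, 1.568, -0.076]
ft_force: [12.1, -5.8, -7.7]
opening: 0.007
```

>>> move_arm(targets=[[-0.002,0.0003,0,0,0,0,-1],[-0.004,0.0006,0,0,0,0,-1]])

```text
t: 7.95
eef_pos: [443.6, 41.4, 28.2]
tcp_rot: [0.075, 1.56, -0.082]
ft_force: [24.4, -7.8, -19.4]
opening: 0.001
```

The force has jumped to 24 N at TCP x=443.5, which is where I expected the stop. I'll back off inside the trough, then go up.

>>> move_arm(targets=[[0.006,-0.001,0,0,0,0,-1],[0.015,-0.0025,0,0,0,0,-1],[0.02,-0.003,0.0,0,0,0,-1],[0.02,-0.003,0.02,0,0,0,-1],[0.02,-0.003,0.05,0,0,0,-1],[0.02,-0.003,0.09,0,0,0,-1],[0.02,-0.003,0.13,0,0,0,-1],[0.02,-0.003,0.17,0,0,0,-1],[0.02,-0.003,0.19,0,0,0,-1],[0.02,-0.003,0.2,0,0,0,-1]])

```text
t: 8.95
eef_pos: [458.6, 39.2, 229.6]
tcp_rot: [0.142, 1.568, -0.014]
ft_force: [-0.1, 0.9, -0.4]
opening: 0.006
```

```bash
python3 - <<'E'
from h import *
from scipy.spatial.transform import Rotation as R
s=state();print(s["t"],s["eef_pos"],s["tcp_rot"],s["ft_force"])
c=read_camera("wrist");cv2.imwrite("pics/w9.png",c["img"])
W=np.eye(4);W[:3,:3]=R.from_euler('xyz',s["tcp_rot"]).as_matrix();W[:3,3]=s["eef_pos"]
c["cam_to_world"]=W@c["mount"];p=[648,9.6,-.157]
for x in(-217,-222): print(x,proj(c,b2w(p,[[x,-58,66],[x,58,66]])).round(0).tolist())
c=read_camera("scene");b=cv2.resize(c["img"][165:325,260:420],None,fx=3.7,fy=3.7,interpolation=cv2.INTER_CUBIC)
cv2.imwrite("pics/s9.png",b)
for x in(-217,-222): print(x,((proj(c,b2w(p,[[x,-58,66],[x,58,66]]))-[260,165])*3.7).round(0).tolist())
E
```

```text
8.95 [458.63153892  39.20368785 229.60329125] [ 0.14244248  1.56842297 -0.01430979] [-0.05724533  0.91470508 -0.37111644]
-217 [[259.0, 185.0], [375.0, 185.0]]
-222 [[259.0, 180.0], [376.0, 180.0]]
-217 [[101.0, 186.0], [263.0, 157.0]]
-222 [[99.0, 182.0], [261.0, 153.0]]
```

View pics/w9.png

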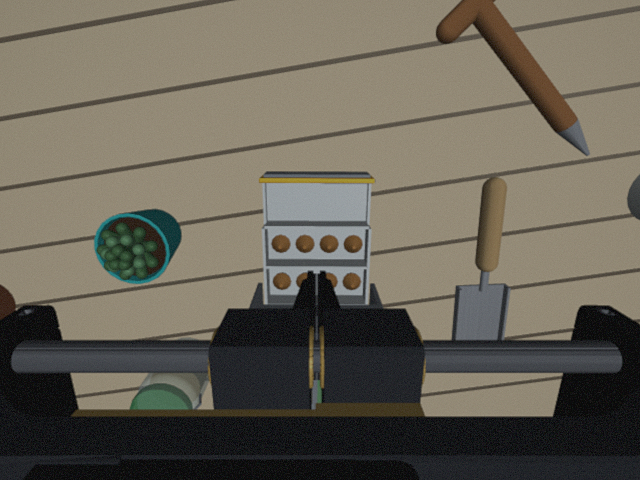

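View pics/s9.png

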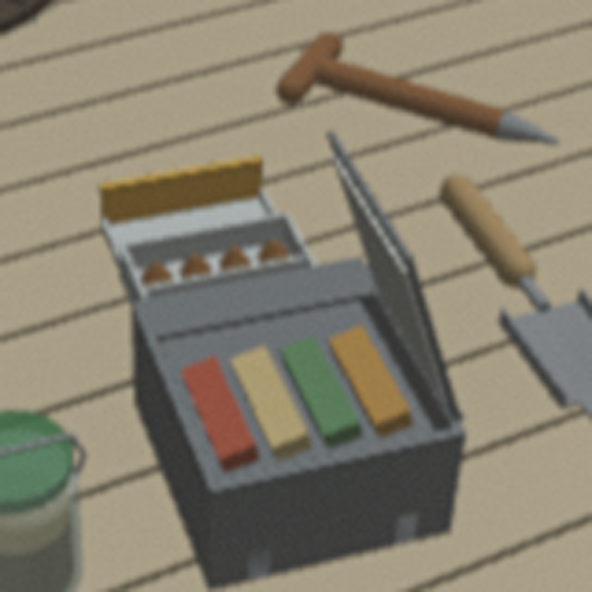

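The lip is at bin x ≈ -217 in both the wrist view (row 183) and the scene view, which is fully out at its stop. Bystanders are unmoved. Next I'll go round, high, to the outer (+y) side of the flap.

>>> move_arm(targets=[[0.01,0.025,0.01,0,0,0,-1],[0.03,0.06,0.02,0,0,0,-1],[0.06,0.09,0.02,0,0,0,-1],[0.095,0.1,0.02,0,0,0,-1],[0.13,0.1,0.02,0,0,0,-1],[0.16,0.09,0.02,0,0,0,-1],[0.19,0.075,0.02,0,0,0,-1],[0.21,0.068,0.015,0,0,0,-1],[0.218,0.067,0.01,0,0,0,-1],[0.218,0.067,0.01,0,0,0,-1]])

```text
t: 10.05
eef_pos: [676.0, 106.0, 234.7]
tcp_rot: [-2.974, 1.567, -3.131]
ft_force: [0.6, -0.5, 1.4]
opening: 0.003
```

```bash
python3 - <<'E'
from h import *
s=state();print(s["t"],s["eef_pos"],s["tcp_rot"],s["joints"].round(2),s["ft_force"])
for n in("wrist","scene","top"):
    c=read_camera(n); b=c["img"]
    if n!="wrist": b=cv2.resize(b[120:300,240:440],None,fx=3,fy=3)
    cv2.imwrite(f"pics/{n}10.png",b)
E
```

```text
10.05 [675.96172475 106.02306043 234.73329232] [-2.97368775  1.56654784 -3.13114214] [ 0.06  0.54  1.34  0.    1.27 -1.35] [ 0.61135247 -0.54914425  1.41846861]
```

View pics/wrist10.png

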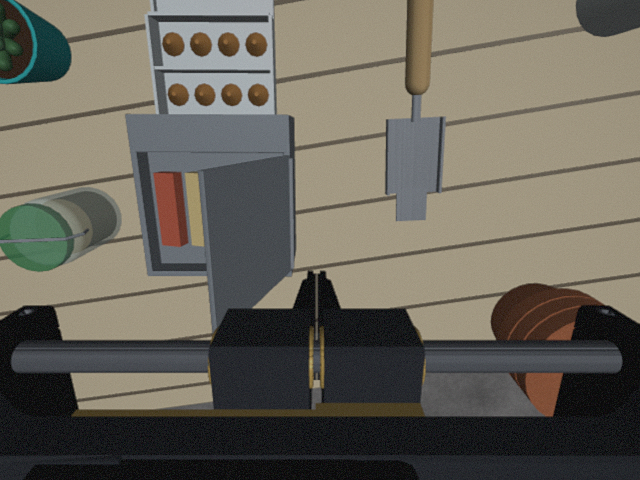

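View pics/scene10.png

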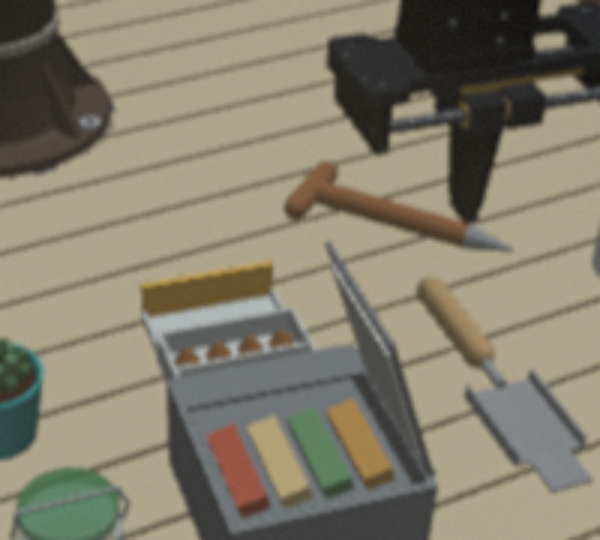

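```bash
python3 - <<'E'
from h import *
from scipy.spatial.transform import Rotation as R
s=state();c=read_camera("wrist");p=[648,9.6,-.157]
W=np.eye(4);W[:3,:3]=R.from_euler('xyz',s["tcp_rot"]).as_matrix();W[:3,3]=s["eef_pos"]
c["cam_to_world"]=W@c["mount"]
ct=read_camera("top")
for f in (1.2,1.25,1.3,1.35):
  P=[[x,70-136*np.cos(f)+6*np.sin(f),85+136*np.sin(f)+6*np.cos(f)] for x in(-44,72)]
  print(f,proj(c,b2w(p,P)).round(0).tolist(),((proj(ct,b2w(p,P))-[240,125])*4).round(0).tolist(),np.round(P[0],0))
print(proj(c,b2w(p,[[-80,75,85],[-80,-75,85],[-44,70,91]])).round(0))
# path
for f in (1.28,1.1,.9,.7,.5,.3,.15,0):
  r=112;y=70-r*np.cos(f)+6*np.sin(f)+5;z=85+r*np.sin(f)+6*np.cos(f)
  print(f,round(y),round(z),b2w(p,[14,y,z-21]).round(1))
E
```

```text
1.2 [[195.0, 172.0], [211.0, 340.0]] [[229.0, 274.0], [263.0, 37.0]] [-44.  26. 214.]
1.25 [[204.0, 172.0], [219.0, 342.0]] [[214.0, 271.0], [249.0, 33.0]] [-44.  33. 216.]
1.3 [[215.0, 172.0], [228.0, 343.0]] [[200.0, 268.0], [235.0, 30.0]] [-44.  39. 218.]
1.35 [[225.0, 173.0], [238.0, 344.0]] [[185.0, 266.0], [220.0, 28.0]] [-44.  46. 219.]
[[289. 115.]
 [126. 115.]
 [284. 156.]]
1.28 49 194 [[669.4  55.4 173. ]]
1.1 30 188 [[666.4  36.6 166.5]]
0.9 10 176 [[663.4  17.4 155.5]]
0.7 -7 162 [[660.8   0.7 140.7]]
0.5 -20 144 [[658.6 -12.8 123. ]]
0.3 -30 124 [[657.1 -22.4 102.8]]
0.15 -35 108 [[656.4 -27.   86.7]]
0 -37 91 [[656.  -29.1  70. ]]
```

>>> move_arm(targets=[[0,-0.005,-0.02,0,0,0,-1],[-0.001,-0.01,-0.04,0,0,0,-1],[-0.001,-0.015,-0.058,0,0,0,-1],[-0.003,-0.025,-0.06,0,0,0,-1],[-0.005,-0.035,-0.061,0,0,0,-1],[-0.006,-0.042,-0.061,0,0,0,-1],[-0.006,-0.042,-0.061,0,0,0,-1]])

```text
t: 11.0
eef_pos: [670.6, 63.0, 178.0]
tcp_rot: [0.155, 1.569, -0.003]
ft_force: [0.5, 0.3, 0.0]
opening: 0.005
```

```bash
python3 - <<'E'
from h import *
s=state();print(s["t"],s["eef_pos"],s["ft_force"])
for n in("wrist","scene"):
    c=read_camera(n); b=c["img"]
    if n!="wrist": b=cv2.resize(b[150:300,270:430],None,fx=3.7,fy=3.7)
    cv2.imwrite(f"pics/{n}11.png",b)
E
```

```text
11.0 [670.56053588  63.01492106 178.04941194] [0.45785048 0.31756359 0.04295398]
```

View pics/wrist11.png

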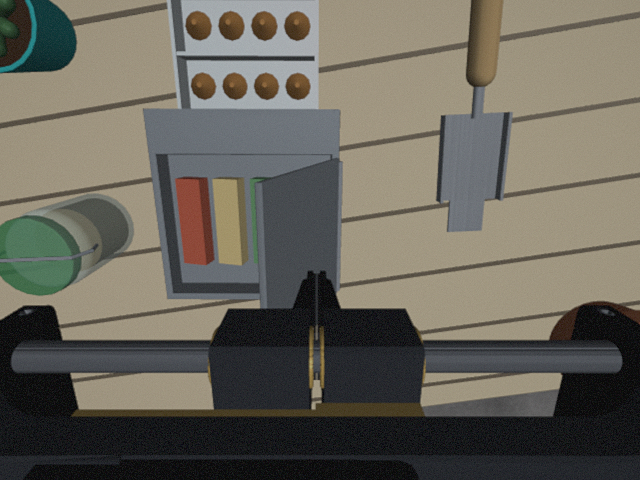

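View pics/scene11.png

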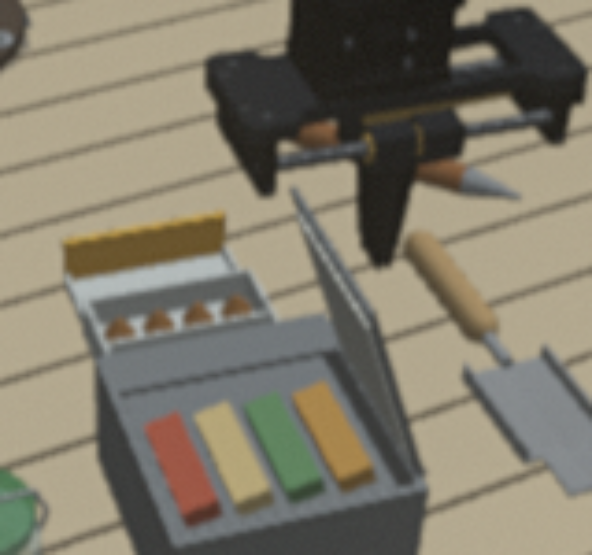

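The finger tip at scene crop (380,265) is beside the flap's outer face, just clear of it. I'll start pushing.

>>> move_arm(targets=[[-0.001,-0.007,-0.004,0,0,0,-1],[-0.002,-0.013,-0.007,0,0,0,-1],[-0.003,-0.02,-0.01,0,0,0,-1],[-0.004,-0.027,-0.013,0,0,0,-1],[-0.005,-0.034,-0.018,0,0,0,-1],[-0.006,-0.041,-0.022,0,0,0,-1],[-0.007,-0.047,-0.026,0,0,0,-1]])

```text
t: 11.8
eef_pos: [663.2, 16.4, 150.3]
tcp_rot: [2.678, 1.571, 2.521]
ft_force: [0.4, 1.0, -0.6]
opening: 0.003
```

```bash
python3 - <<'E'
from h import *
s=state();print(s["t"],s["eef_pos"],s["ft_force"])
for n in("wrist","scene"):
    c=read_camera(n); b=c["img"]
    if n!="wrist": b=cv2.resize(b[150:300,270:430],None,fx=3.7,fy=3.7)
    cv2.imwrite(f"pics/{n}12.png",b)
E
```

```text
11.8 [663.20143475  16.4210302  150.31754382] [ 0.40285246  1.04242834 -0.56047399]
```

View pics/scene12.png

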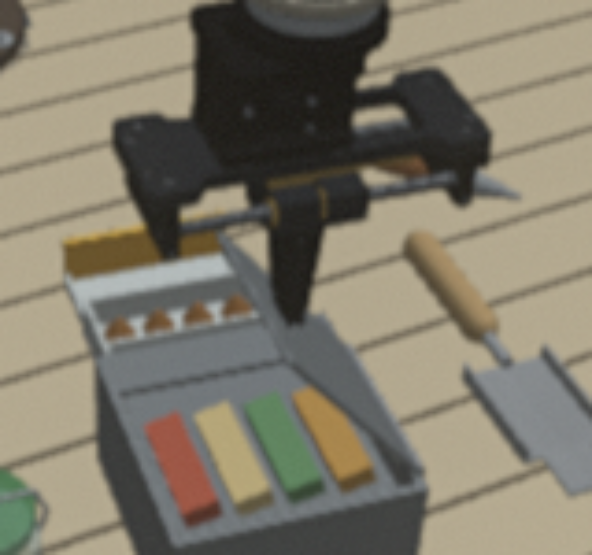

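View pics/wrist12.png

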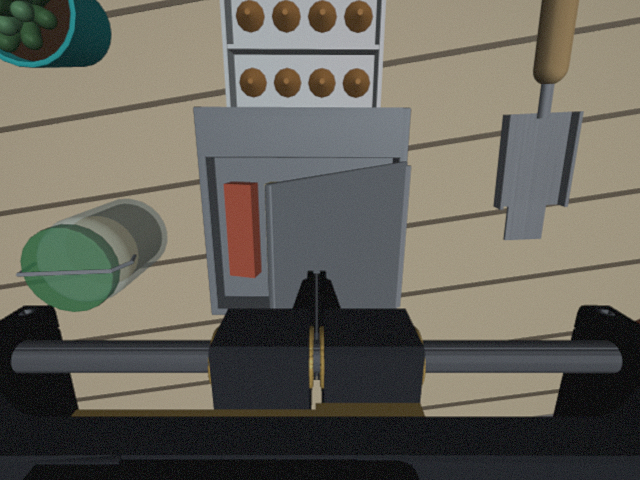

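The flap follows, with the finger on its grey outer face and about 1 N of force. I'll continue along its arc.

>>> move_arm(targets=[[-0.001,-0.008,-0.006,0,0,0,-1],[-0.002,-0.016,-0.013,0,0,0,-1],[-0.003,-0.023,-0.022,0,0,0,-1],[-0.005,-0.029,-0.03,0,0,0,-1],[-0.006,-0.034,-0.039,0,0,0,-1],[-0.006,-0.038,-0.048,0,0,0,-1],[-0.007,-0.041,-0.056,0,0,0,-1],[-0.007,-0.043,-0.064,0,0,0,-1],[-0.007,-0.044,-0.069,0,0,0,-1],[-0.007,-0.045,-0.073,0,0,0,-1]])

```text
t: 12.9
eef_pos: [656.3, -27.8, 77.3]
tcp_rot: [2.777, 1.57, 2.62]
ft_force: [-0.1, -0.8, -0.3]
opening: 0.005
```

>>> move_arm(targets=[[0,0,-0.003,0,0,0,-1],[0,0,-0.005,0,0,0,-1]])

```text
t: 13.1
eef_pos: [656.4, -27.8, 72.7]
tcp_rot: [0.331, 1.571, 0.174]
ft_force: [-0.5, 0.2, 0.8]
opening: 0.005
```

>>> move_arm(targets=[[0,0,-0.002,0,0,0,-1],[0,0,-0.004,0,0,0,-1]])

```text
t: 13.3
eef_pos: [656.5, -27.8, 68.8]
tcp_rot: [0.156, 1.57, -0.001]
ft_force: [-0.2, -0.0, 0.1]
opening: 0.0
```

>>> move_arm(targets=[[0,0,-0.002,0,0,0,-1],[0,0,-0.002,0,0,0,-1]])

```text
t: 13.5
eef_pos: [656.3, -27.8, 66.6]
tcp_rot: [2.658, 1.571, 2.501]
ft_force: [0.1, 0.3, -1.2]
opening: 0.008
```

```bash
python3 - <<'E'
from h import *
s=state();print(s["t"],s["eef_pos"],s["ft_force"])
c=read_camera("scene"); b=c["img"]
b=cv2.resize(b[150:330,250:430],None,fx=3.3,fy=3.3,interpolation=cv2.INTER_CUBIC)
cv2.imwrite("pics/scene13.png",b)
E
```

```text
13.5 [656.26848365 -27.80849483  66.56636078] [ 0.12882797  0.30151358 -1.15529297]
```

View pics/scene13.png

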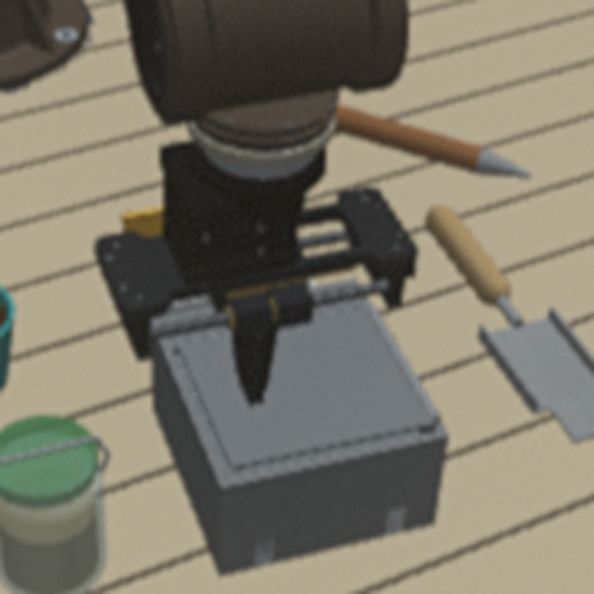

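The flap is almost flat but there is no reaction force yet, so I'll press on gently.

>>> move_arm(targets=[[0,0,-0.002,0,0,0,-1],[0,0,-0.003,0,0,0,-1]])

```text
t: 13.75
eef_pos: [656.7, -27.9, 65.1]
tcp_rot: [0.053, 1.57, -0.104]
ft_force: [-5.6, 1.2, 18.1]
opening: 0.007
```

>>> move_arm(targets=[[0,0,-0.002,0,0,0,-1],[0,0,-0.002,0,0,0,-1]])

```text
t: 13.95
eef_pos: [656.8, -27.9, 64.8]
tcp_rot: [0.0, 1.568, -0.157]
ft_force: [-9.9, 0.1, 25.3]
opening: 0.008
```

The reaction is firm at 25 N and the tip has stopped, so the flap is seated. I'll retreat straight up and check.

>>> move_arm(targets=[[0,0,0.01,0,0,0,-1],[0,0,0.03,0,0,0,-1],[0,0,0.06,0,0,0,-1],[0,0,0.1,0,0,0,-1],[0,0.01,0.14,0,0,0,-1],[-0.02,0.04,0.16,0,0,0,-1],[-0.04,0.08,0.18,0,0,0,-1],[-0.06,0.12,0.19,0,0,0,-1],[-0.08,0.16,0.19,0,0,0,-1],[-0.1,0.2,0.19,0,0,0,-1]])

```text
t: 14.95
eef_pos: [555.4, 173.6, 252.4]
tcp_rot: [0.485, 1.57, 0.328]
ft_force: [1.2, -0.1, -0.6]
opening: 0.003
```

>>> move_arm(targets=[[-0.02,0.04,0,0,0,0,-1],[-0.04,0.08,0,0,0,0,-1],[-0.06,0.12,0,0,0,0,-1],[-0.08,0.15,0,0,0,0,-1],[-0.08,0.15,0,0,0,0,-1]])

```text
t: 15.45
eef_pos: [474.1, 325.1, 251.9]
tcp_rot: [2.057, 1.57, 1.904]
ft_force: [0.2, 0.5, -0.3]
opening: 0.004
```

```bash
python3 - <<'E'
from h import *
s=state();print(s["t"],s["eef_pos"],s["ft_force"]);p=[648,9.6,-.157]
for n,o in(("top",(240,125)),("scene",(265,165))):
    c=read_camera(n); b=c["img"];cv2.imwrite(f"pics/{n}14f.png",b)
    b=cv2.resize(b[o[1]:o[1]+170,o[0]:o[0]+170],None,fx=3.5,fy=3.5,interpolation=cv2.INTER_CUBIC)
    cv2.imwrite(f"pics/{n}14.png",b)
    f=lambda P:((proj(c,b2w(p,P))-o)*3.5).round(0).tolist()
    print(n,"edge shut",f([[-44,-66,91],[72,-66,91]]),"edge +5mm",f([[-44,-66,96],[72,-66,96]]),"lip -217",f([[-217,-58,66],[-217,58,66]]))
E
```

```text
15.45 [474.07356562 325.1477512  251.91809069] [ 0.23574752  0.52295471 -0.28565467]
top edge shut [[366.0, 315.0], [389.0, 130.0]] edge +5mm [[366.0, 313.0], [389.0, 127.0]] lip -217 [[315.0, 607.0], [121.0, 582.0]]
scene edge shut [[136.0, 310.0], [195.0, 441.0]] edge +5mm [[136.0, 304.0], [195.0, 435.0]] lip -217 [[78.0, 176.0], [232.0, 148.0]]
```

View pics/top14.png

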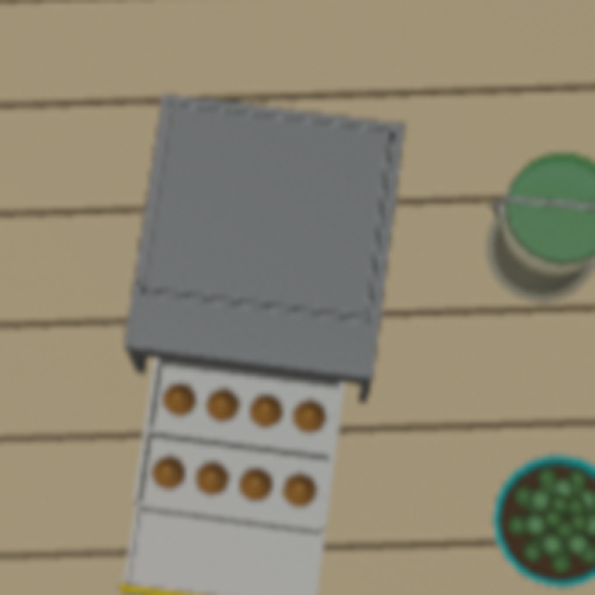

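View pics/scene14.png

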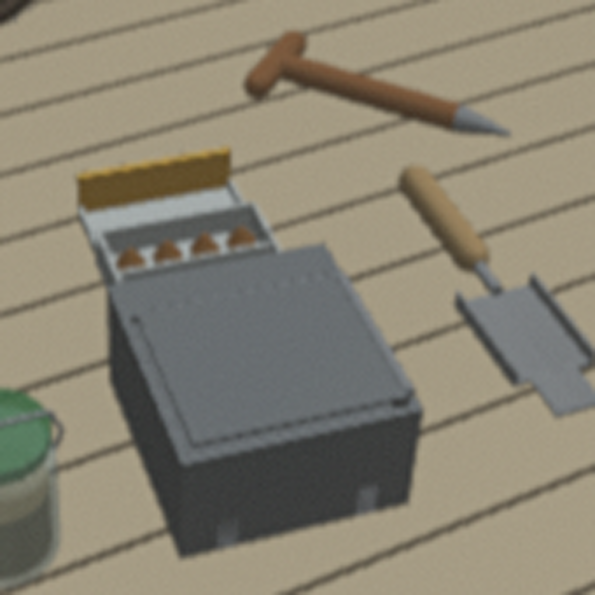

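View pics/top14f.png

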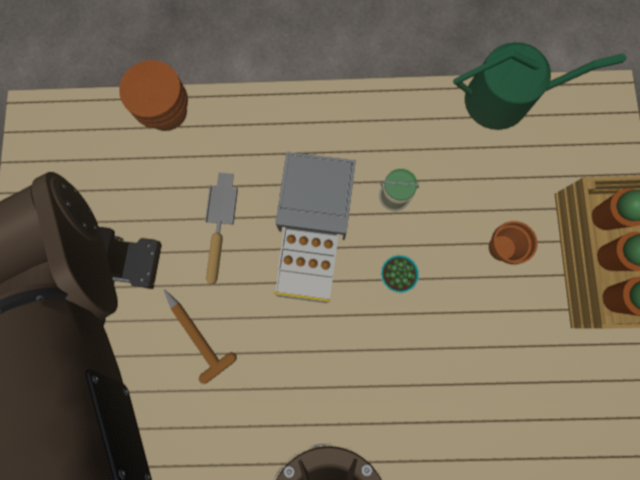

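The top and scene views show the flap flat on the bin. Its free edge runs (135,318)–(193,445) in the scene crop, at the predicted shut line or lower. The lip is at the predicted fully-out position and the visible bystanders are unmoved, so I'll hand in.

```bash
python3 - <<'E'
from cell import job_done,state
print(state()["t"],state()["ft_force"].round(1)); print(job_done())
E
```

```text
15.55 [ 0.3  0.5 -0.3]
the job is handed in; nothing more can be done
None
```

I drew the tray out to its stop, then pushed the flap shut from its outer side. I handed the job in at about 15.6 s, with the arm clear of everything.

- **Tray:** I hooked the shut fingertips behind the yellow lip. The drag was about 1.5 N until the reaction rose to 24 N at the stop. Afterwards the lip measured at bin x ≈ -217 mm in the scene and wrist views, which is fully out.
- **Flap:** the fingertip stayed on the grey outer face all the way over, with about 1 N on the checks along the way, until it seated at 25 N. The last scene picture shows the flap lying flat, within 2–3 pixels of the predicted shut line.
- **Missed first pull:** the fingertips end about 20–25 mm short of the reported TCP. My first pull therefore passed just above the lip, with no force reading and no tray movement. I corrected the height and hooked the lip on the second try.
- **Other objects:** the ones visible in the final pictures have not moved. The arm hid the sprayer in the last top view. The gripper stayed well above it, and no contact force showed.

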